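# Open the cupboard held by its child-safety hook

## Robot

A 6-joint arm with a two-finger parallel gripper is mounted at the origin on a cart in front of the work surface, level with it; the furniture and walls round the work are solid. World frame = base frame: x ahead of the robot, y to its left, z up, the work surface at z = 0. Lengths are in m, angles in rad, forces in N, time in s.
With the tool pointing down it reaches from about 0.325 to 1 m from the base axis. Payload 5.1 kg.
Tool frame: the origin (TCP) lies between the finger pads; the fingertips stand 8 mm ahead of it and the grasp point (between the pads) lies 11 mm behind it; z points along the fingers, y is the direction in which the jaws open and shut (so a half turn about z gives the same grasp; the last joint's range is limited). The gripper opens to 85 mm and grips with 20 to 120 N. Pads are 22 mm wide; open, the fingers measure 114 mm over their backs; the gripper's body (76 mm by 85 mm) begins 54 mm behind the grasp point. The pads swing forward as they close: fully open they stand 13 mm farther back than shut.
Start: joints at [-1.242, 0.124, 1.65, -0, 1.367, -0.083], TCP at [0.26, -0.596, 0.215] pointing down, gripper open.
Joint ranges: [-2.61, 2.61], [-1.02, 2.33], [0.03, 2.71], [-1.35, 4.49], [0.32, 2.68], [-2.91, 2.91]. Speed limits (rad/s): [2.57, 2.57, 3.14, 3.14, 3.14, 3.14].

## Interface

Orientations are given as a unit quaternion [w, x, y, z].
In Python, from station import ctrl, imaging, ticket gives the robot as it stands.
- The arm moves only by the tool drive_tool, never from a script. Its argument "commands" is a list that holds one entry, the list of rows, each a list of 7 numbers: the shift along the tool's x, y, z in mm, then the turn, a rotation vector about the tool's x, y, z in degrees, then the opening, from -1 (shut) to 1 (fully open). A call has 1 to 10 rows; each row is the pose to reach, as a shift and turn from the pose commanded when the call began, along the tool's axes at that moment; what a row does not reach only later rows make up. A row lasts 1/8 s, in which the tool goes at most 62.5 mm and 10.7 degrees, less where a joint would pass 70% of its speed; a pose out of reach is approached as far as the arm can. A call with a gripper value outside its range is refused whole. The fingers move at their own pace and stop on an object; "force" is the grip in N (left out, the last holds). Time passes only in rows, so rows that repeat a pose let the fingers close. It gives the time, the measured TCP pose, the force and the opening at its end, in the units of the state.
- ctrl.read_state(): the state, without advancing time (a new reading comes with each control period).
- imaging.grab_frame(name): name is "scene" or "side" or "wrist"; returns a dict with "color" (420x560x3 uint8, red, green, blue), "intrinsics" (3x3 intrinsics, pixels), "dist_coeffs" ([k1, k2, p1, p2, k3] as OpenCV has them; the pictures are not rectified), "pose" (4x4, takes a point from camera to world coordinates); the wrist camera has in their place "T_tool_cam" (4x4, takes a point from camera to tool coordinates, whose origin is the TCP and whose axes are the flange's). Camera axes: x right, y down, z forward; pixel columns grow to the right and rows downward; lengths in m; the calibration is good to about 2 mm. A picture is of the moment at which its call begins: read the wrist's pose just before it. There is no depth.
- ticket.job_done(): hands the job in, once; it reports no verdict.
The state is a dict: "t": time; "joint_positions": joint angles; "qvel": joint speeds; "joint_torque": joint torques, N m; "position": TCP position; "eef_rot": TCP orientation; "force": force on the tool from outside, world axes, zero at the start; "ft_torque": the same for the moment, N m; "width": opening from 0.0 (shut) to 1.0 (fully open).
Only numpy, scipy, OpenCV 4.12 (cv2) and the standard library are available. Lean on these libraries where they do the work, as an engineer would, in place of code of your own. Each camera call takes 0.05 s, during which the arm holds its last target. There are 200 camera calls.

## Task

The small blue-doored cupboard on the bench is held ajar by its child-safety latch. Reach down through the gap behind the top of the door, gently press the white sprung hook down until it lets go, draw the door off the latch and swing it wide open, to at least 70 degrees, then let go of it so that it stays there. Never put more than about 15 N on the cupboard, its door or its hook, and leave the other things on the bench where they are.

Things in the scene. Friction and masses are not known exactly. Their poses are not given: they have to be found in the camera images.
- cupboard: Grey steel cupboard, 120 deep (x) x 180 wide (y) x 200 high, fixed to the bench. Origin: centre of its underside, on the bench. Own x points from the front to the back (front at x = -60), y to the left, z up. Over the front a blue door, 12 thick, 176 wide, hung so that its top edge is 0 to 20 below the cupboard's top: this height is not measured.
- door (a joint): Door angle in rad: 0 shut, grows as the free (right, -y) edge swings out to the front; limit 1.75. Starts ajar at 0.275 to 0.305; the hook stops it at about 0.32, and the barb is wholly past the lip at 0.48. Upright hinge at the left (+y) end of the door; light friction (about 1 N at the free edge) holds the door wherever it is left.
- hinge_axis (a point): Point on the door's hinge axis, in the plane of the door's inner face, at the height of the cupboard's top (200); does not move. 130 from it along the door (118 to 142) the hook's white arm, level on top, runs 67 inward from the door's inner face across the gap. The arm's top lies 11 below the door's top edge, so 11 to 31 below this point.
- lip_edge (a point): Point on the front edge of the cupboard's 5 thick top, across the gap from the hook (gap 35 to 39 here at the start). Below it a steel lip holds the hook's barb. The hook slides straight down the door on a spring: 2 N to start, 1.3 N per mm; it clears the lip 5 mm down (8.5 N), hard stop 8 mm down (12.5 N), springs back if let go. Until clear it holds the door rigidly.
- jar_nuts: Glass jar of nuts with a dark blue lid, 68 across, 95 high, standing on the bench; origin at the centre of its underside.
- pliers: Red-handled pliers, 161 long, 12 high, lying on the bench; origin at the centre of the underside.
- masking_tape: Roll of cream masking tape, 98 across, 25 high, lying on the bench; origin at the centre of the underside.

How it is judged:
By the outcome, as a careful person would: the job done as asked, in the order asked, and still so for the second after the job is handed in, with the robot touching nothing.
It also fails if it takes over 54 s, if anything falls off the work surface, if the arm or the gripper's body presses on something with over 40 N, if the wrist force passes 120 N, or if a joint passes its speed limit or range.

## Working session

There is one attempt and no reset: what is moved stays moved. The work goes in short steps, Python scripts to look and compute and a tool call to move; the robot and the scene stay as the last step left them, time stands still between calls to the robot, and variables do not carry over. Pictures are saved under pics/ and viewed, on a budget of 10 in all, crops included, one or two more only if the job needs it, and the job is handed in when it is done.

Besides the shell and the picture viewer there is one more tool, called after "Call:" by a JSON object that holds its "op" and its "data". drive_tool: Moves the arm, as the interface text tells. Its arguments: {"type":"object","properties":{"commands":{"type":"array"},"force":{"type":"number"}},"required":["commands"]}

```bash
mkdir -p pics
python3 - <<'E'
from station import ctrl, imaging
import cv2, numpy as np
s=ctrl.read_state();print({k:np.round(v,3).tolist() for k,v in s.items()})
for n in("scene","side"):
    f=imaging.grab_frame(n);cv2.imwrite(f"pics/{n}1.png",f["color"][...,::-1])
    np.savez(f"{n}1.npz",**f)
    print(n,np.round(f["pose"],3).tolist(),np.round(f["intrinsics"],1).tolist(),f["dist_coeffs"])
E
```

```text
{'t': 0.0, 'joint_positions': [-1.242, 0.125, 1.652, -0.0, 1.368, -0.083], 'qvel': [-0.0, 0.001, -0.001, -0.0, 0.001, 0.001], 'joint_torque': [-0.002, -42.362, -36.545, -0.0, 0.007, -0.0], 'position': [0.26, -0.595, 0.214], 'eef_rot': [-0.001, 0.979, 0.204, -0.0], 'force': [0.792, -0.28, -0.481], 'ft_torque': [-0.043, 0.008, -0.007], 'width': 0.998}
scene [[-0.477, -0.492, 0.728, -0.555], [-0.878, 0.289, -0.381, 0.599], [-0.023, -0.821, -0.57, 0.992], [0.0, 0.0, 0.0, 1.0]] [[532.5, 0.0, 275.7], [0.0, 532.5, 209.1], [0.0, 0.0, 1.0]] [-0.05004226  0.          0.          0.          0.        ]
side [[-0.949, -0.124, 0.29, 0.214], [-0.315, 0.344, -0.885, 0.931], [0.01, -0.931, -0.365, 0.535], [0.0, 0.0, 0.0, 1.0]] [[416.9, 0.0, 283.7], [0.0, 416.9, 210.2], [0.0, 0.0, 1.0]] [-0.06311337  0.          0.          0.          0.        ]
```

View pics/scene1.png

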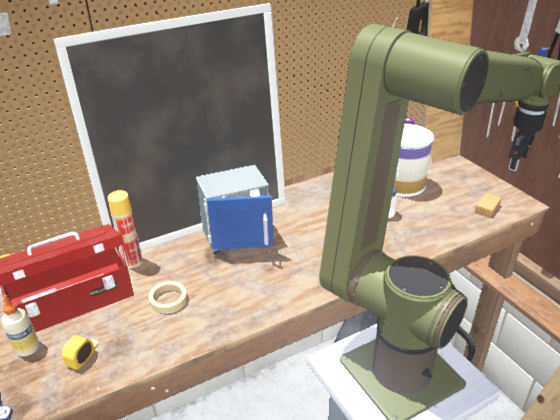

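View pics/side1.png

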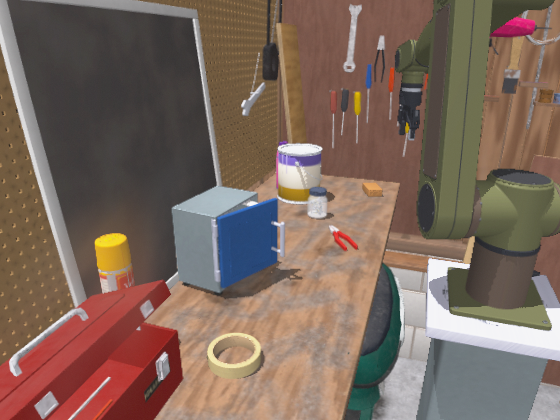

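The scene view shows the cupboard top at about (198–267, 170–205) and the door with its handle at about (267, 230). The side view shows the cupboard at (175–285, 190–290), with the jar and pliers behind it to its right. I'll zoom both views.

Run:
```python
import cv2, numpy as np
a=cv2.imread("pics/scene1.png")[160:260,190:290];b=cv2.imread("pics/side1.png")[180:300,165:295]
a=cv2.resize(a,(400,400),interpolation=cv2.INTER_CUBIC);b=cv2.resize(b,(390,360),interpolation=cv2.INTER_CUBIC)
m=np.zeros((400,800,3),np.uint8);m[:,:400]=a;m[:360,405:795]=b
cv2.imwrite("pics/z1.png",m)
```

```text
(no output)
```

View pics/z1.png

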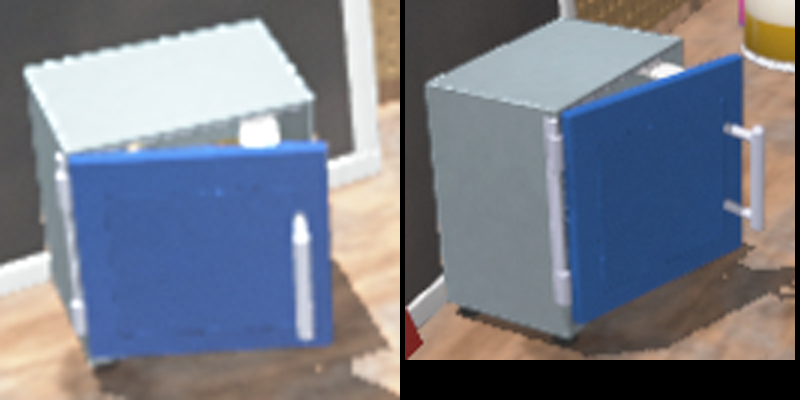

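The zoom shows the cupboard top corners, the door corners and the white hook arm in the gap, at about (255, 192) in scene pixels. I'll fit the cupboard pose to these corners.

```bash
cat > fit.py <<'E'
import cv2, numpy as np
from scipy.optimize import least_squares
def proj(P,K,D,T):
    Ti=np.linalg.inv(T); return cv2.projectPoints(np.float64(P).reshape(-1,1,3),cv2.Rodrigues(Ti[:3,:3])[0],Ti[:3,3],K,D)[0].reshape(-1,2)
C={n:np.load(f"{n}1.npz") for n in("scene","side")}
def W(p,P):
    c,s=np.cos(p[2]),np.sin(p[2]); P=np.atleast_2d(P)
    return np.c_[p[0]+c*P[:,0]-s*P[:,1],p[1]+s*P[:,0]+c*P[:,1],P[:,2]]
def door(p,u,n,z): # u along door from hinge, n outward from inner face; own frame
    t=p[3]; return [-.06-u*np.sin(t)-n*np.cos(t), .088-u*np.cos(t)+n*np.sin(t), z]
def pts(p):
    zt,zb=.2-p[4],p[5]
    return {"bl":[.06,.09,.2],"br":[.06,-.09,.2],"fr":[-.06,-.09,.2],"fl":[-.06,.09,.2],
     "dtl":door(p,0,.012,zt),"dtr":door(p,.176,.012,zt),"dbr":door(p,.176,.012,zb),"dbl":door(p,0,.012,zb),
     "dtri":door(p,.176,0,zt),"hk":door(p,.130,.0,zt-.011)}
obs={"scene":{"bl":(196.5,177.5),"br":(255,165),"fr":(268.3,184.5),"fl":(205.5,198),"dtl":(207.5,199.2),"dtr":(271.6,197.5),"dbr":(272.5,246.2),"dbl":(213.2,249.5),"dtri":(271.5,195.5)},
"side":{"bl":(172.3,208.3),"br":(217.7,186),"fr":(257.7,192.7),"fl":(215,217.3),"dtl":(219,219.3),"dtr":(277,198.3),"dbr":(277,262.7),"dbl":(221,288.3)}}
def res(p):
    q=pts(p); r=[]
    for n,o in obs.items():
        f=C[n]; r.append(proj(W(p,[q[k] for k in o]),f["intrinsics"],f["dist_coeffs"],f["pose"])-np.array(list(o.values())))
    return np.vstack(r)
if __name__=="__main__":
    s=least_squares(lambda p:np.r_[res(p).ravel(),(p[3]-.29)/.01],[.6,.2,0,.29,.01,.01],loss="soft_l1")
    p=s.x;np.save("p.npy",p);print("p",p.round(4));print(res(p).round(1).tolist())
    J=np.linalg.inv(s.jac.T@s.jac);print("sd",np.sqrt(np.diag(J)).round(4))
    for n,q in {"hinge":[-.06,.088,.2],"hook0":door(p,.13,0,.2-p[4]-.011),"hook18":door(p,.13,-.018,.2-p[4]-.011),"lip":[-.06,.088-.13*np.cos(p[3]),.2],"edge":door(p,.176,0,.2-p[4])}.items():print(n,W(p,q).round(4))
E
python3 fit.py
```

```text
p [ 0.648   0.11   -0.1499  0.2891  0.0017  0.0285]
[[-0.6, -1.3], [0.1, -0.7], [0.1, -0.3], [0.2, -0.6], [-1.2, 1.1], [-0.1, -0.6], [0.6, -0.3], [-1.1, -0.2], [-0.3, -1.0], [-1.4, -0.8], [0.2, -0.5], [0.4, -0.0], [-0.0, -0.0], [0.1, -0.1], [0.9, 0.7], [0.6, -0.4], [1.8, 0.9]]
sd [0.0013 0.0014 0.0091 0.0088 0.0018 0.0021]
hinge [[0.6018 0.206  0.2   ]]
hook0 [[0.5465 0.0883 0.1873]]
hook18 [[0.5628 0.0806 0.1873]]
lip [[0.5832 0.0827 0.2   ]]
edge [[0.527  0.0466 0.1983]]
```

The fit is good to about 1–2 mm: gap centre near (0.563, 0.081), hook top near z 0.187. I'll move with the fingers shut to hover over the gap.

Call:
{"op": "drive_tool", "data": {"commands": [[[0,0,-60,0,0,-10,-1],[60,-55,-116,0,0,-20,-1],[120,-110,-116,0,0,-30,-1],[180,-165,-116,0,0,-40,-1],[240,-220,-116,0,0,-50,-1],[300,-270,-116,0,0,-60,-1],[350,-320,-116,0,0,-70,-1],[400,-365,-116,0,0,-80,-1],[450,-410,-116,0,0,-90,-1],[490,-445,-116,0,0,-100,-1]]], "force": 30}}

```text
t: 1.35
position: [0.4851, -0.0914, 0.3302]
eef_rot: [0.0, 0.47, 0.883, -0.0]
force: [0.8, -0.8, -0.2]
width: -0.002
```

```bash
cat > to.py <<'E'
# print tool-axis shift (mm) and turn about tool z (deg) from measured pose to target x,y,z,heading of tool y (deg)
import numpy as np
from scipy.spatial.transform import Rotation as R
from station import ctrl
def go(x,y,z,h):
    s=ctrl.read_state();q=s["eef_rot"];r=R.from_quat(np.r_[q[1:],q[0]])
    a=np.radians(h);Y=np.array([np.cos(a),np.sin(a),0]);Z=np.array([0,0,-1.]);T=R.from_matrix(np.c_[np.cross(Y,Z),Y,Z])
    print("pos",np.round(s["position"],4),"F",np.round(s["force"],1),"t",round(float(s["t"]),2),"w",s["width"],"q6",s["joint_positions"][5])
    print("shift",np.round(1000*r.inv().apply(np.array([x,y,z])-s["position"]),1),"turn",np.degrees((r.inv()*T).as_rotvec()).round(1))
E
python3 -c "from to import go;go(.563,.081,.33,73)"
```

```text
pos [ 0.4851 -0.0914  0.3302] F [ 0.8 -0.8 -0.2] t 1.35 w -0.0018404798859490469 q6 -0.8868817087676866
shift [ 99.5 160.8   0.2] turn [ -0.    0.  -39.1]
```

Call:
{"op": "drive_tool", "data": {"commands": [[[30,45,0,0,0,-10,-1],[60,90,0,0,0,-20,-1],[75,120,0,0,0,-30,-1],[75,120,0,0,0,-39,-1],[75,120,0,0,0,-39,-1]]]}}

```text
t: 1.98
position: [0.5431, 0.0359, 0.3298]
eef_rot: [-0.001, 0.152, 0.988, -0.0]
force: [0.0, 0.8, -0.6]
width: -0.001
```

Run:
```python
from to import go
from station import imaging,ctrl
import cv2,numpy as np
go(.563,.081,.33,73)
s=ctrl.read_state();f=imaging.grab_frame("wrist")
np.savez("wrist1.npz",pos=s["position"],q=s["eef_rot"],**f);print(np.round(f["T_tool_cam"],3).tolist(),f["intrinsics"].round(0).tolist())
cv2.imwrite("pics/w1.png",f["color"][...,::-1])
```

```text
pos [0.5431 0.0359 0.3298] F [ 0.   0.8 -0.6] t 1.98 w -0.0009113907860041424 q6 -1.2985898604138977
shift [-5.4 49.  -0.2] turn [-0.  -0.1 -0.5]
[[-0.0, -0.963, -0.27, 0.068], [1.0, -0.0, -0.001, 0.001], [0.001, -0.27, 0.963, -0.158], [0.0, 0.0, 0.0, 1.0]] [[355.0, 0.0, 276.0], [0.0, 355.0, 212.0], [0.0, 0.0, 1.0]]
```

View pics/w1.png

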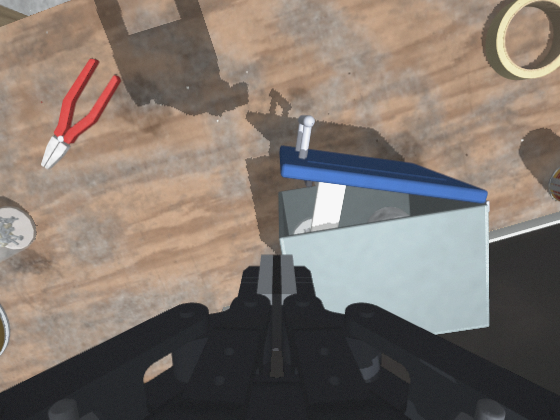

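The wrist view shows the white hook arm in the gap, from about (318–346, 183) at the door to (313–343, 233) at the lip. The fingertips are at (262–295, 255). I'll zoom in for accurate corners.

```bash
python3 -c "
import cv2
a=cv2.imread('pics/w1.png')[105:255,260:500];cv2.imwrite('pics/w1z.png',cv2.resize(a,(768,480),interpolation=cv2.INTER_CUBIC))"
```

```text
(no output)
```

View pics/w1z.png

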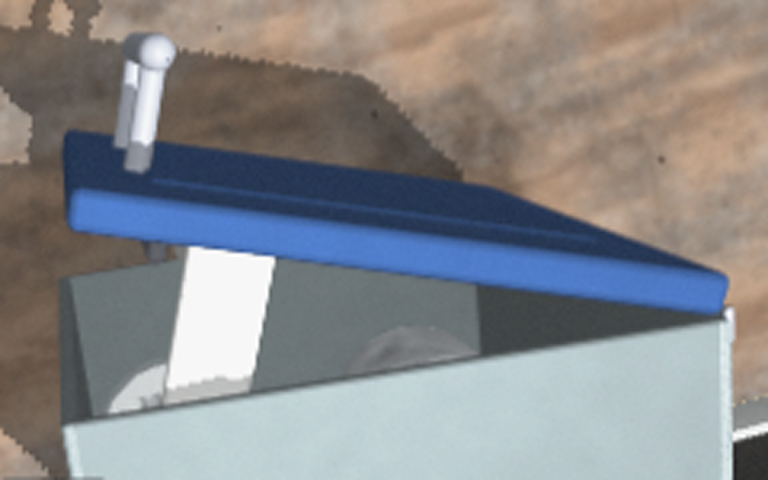

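```bash
cat > fit2.py <<'E'
import numpy as np
from scipy.optimize import least_squares
from scipy.spatial.transform import Rotation as R
from fit import *
w=np.load("wrist1.npz");T=np.eye(4);T[:3,:3]=R.from_quat(np.r_[w["q"][1:],w["q"][0]]).as_matrix();T[:3,3]=w["pos"]
Tw=T@w["T_tool_cam"]
o={"dtri":(282.5,177.2),"dtr":(281.9,165),"dtl":(487.5,190.9),"dtli":(485.6,203.4),"fr":(280.6,237.8),"fl":(487.5,204.4),"bl":(489,325)}
def rw(p,off=np.zeros(3)):
    q=pts(p);q["dtli"]=door(p,0,0,.2-p[4]);X=Tw.copy();X[:3,3]+=off
    return proj(W(p,[q[k] for k in o]),w["intrinsics"],w["dist_coeffs"],X)-np.array(list(o.values()))
s=least_squares(lambda p:np.r_[res(p).ravel(),rw(p,p[6:9]).ravel(),(p[3]-.29)/.01,p[6:9]/.002],np.r_[np.load("p.npy"),0,0,0],loss="soft_l1")
p=s.x;np.save("p2.npy",p);print("p",p.round(4));print("wrist res",rw(p,p[6:9]).round(1).tolist(),"\n",np.abs(res(p)).mean())
print("sd",np.sqrt(np.diag(np.linalg.inv(s.jac.T@s.jac))).round(4))
for n,q in {"hinge":[-.06,.088,.2],"hook0":door(p,.13,0,.2-p[4]-.011),"hook18":door(p,.132,-.018,.2-p[4]-.011),"lip":[-.06,.088-.13*np.cos(p[3]),.2]}.items():print(n,W(p,q).round(4))
X=Tw.copy();X[:3,3]+=p[6:9];z=.2-p[4]
print("hook edge pix (obs 318.4,183.1 / 345.9,185.6 at door edge; 310.9,231.6):",proj(W(p,[door(p,u,n,z-.011) for u,n in((.142,-.003),(.118,-.003),(.142,-.036),(.118,-.036))]),w["intrinsics"],w["dist_coeffs"],X).round(1).tolist())
print("door head",np.degrees(p[2]-p[3])+90,"lip head",np.degrees(p[2])+90)
E
python3 fit2.py
```

```text
p [ 0.649   0.1097 -0.1392  0.2917  0.0023  0.0276 -0.0023  0.0007  0.0046]
wrist res [[-1.2, 1.1], [1.3, -0.9], [0.9, -0.6], [-1.1, 0.5], [-0.6, -0.7], [0.8, -0.2], [-0.1, 0.7]] 
 0.6300574041769363
sd [0.0012 0.0011 0.0049 0.0061 0.0013 0.0021 0.0013 0.0012 0.0015]
hinge [[0.6018 0.2051 0.2   ]]
hook0 [[0.5475 0.087  0.1867]]
hook18 [[0.563  0.0777 0.1867]]
lip [[0.5845 0.0818 0.2   ]]
hook edge pix (obs 318.4,183.1 / 345.9,185.6 at door edge; 310.9,231.6): [[319.2, 184.3], [346.3, 187.7], [313.5, 220.1], [339.8, 223.3]]
door head 65.3100248304881 lip head 82.02210385603394
```

```bash
python3 -c "from to import go;go(.563,.078,.24,73.7)"
```

```text
pos [0.5431 0.0356 0.33  ] F [-1.3  0.5 -1. ] t 2.02 w 0.0013230627456067572 q6 -1.297767938327115
shift [-6.3 46.5 90. ] turn [-0.  -0.1 -1.2]
```

Call:
{"op": "drive_tool", "data": {"commands": [[[-6,46,20,0,0,-1,-1],[-6,46,60,0,0,-1,-1],[-6,46,90,0,0,-1,-1],[-6,46,90,0,0,-1,-1]]]}}

```text
t: 2.52
position: [0.5609, 0.077, 0.2372]
eef_rot: [-0.003, 0.144, 0.99, -0.001]
force: [0.5, -0.5, -0.0]
width: 0.004
```

Run:
```python
from to import go
from station import imaging,ctrl
import cv2,numpy as np
go(.563,.078,.21,73.7)
f=imaging.grab_frame("wrist")
cv2.imwrite("pics/w2.png",cv2.resize(f["color"][100:320,180:460,::-1],(764,600)))
```

```text
pos [0.5609 0.077  0.2372] F [ 0.5 -0.5 -0. ] t 2.52 w 0.0039556065848005565 q6 -1.2402441076571658
shift [-1.9  1.6 27.1] turn [-0.1 -0.3 -0.3]
```

View pics/w2.png

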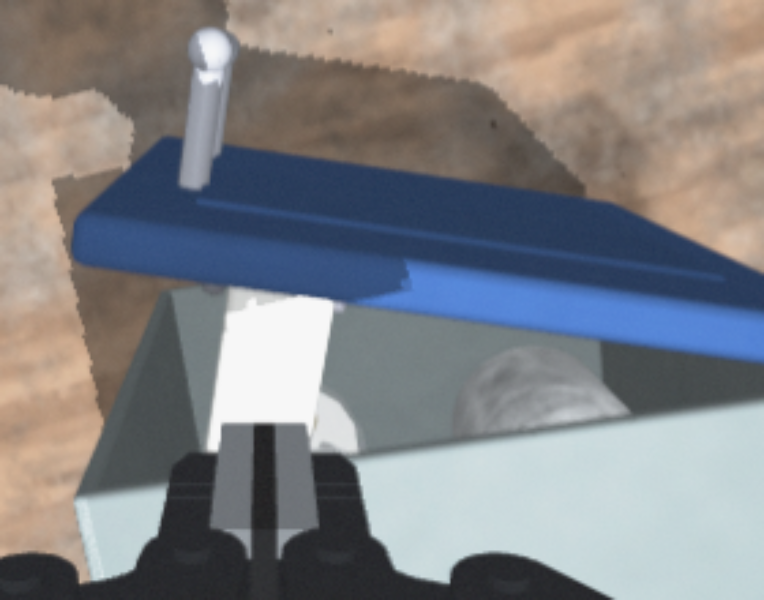

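The fingers line up with the white arm, at roughly (260, 440) in the crop. I'll descend gently.

Call:
{"op": "drive_tool", "data": {"commands": [[[-2,1.5,10,0,0,0,-1],[-2,1.5,20,0,0,0,-1],[-2,1.5,28,0,0,0,-1],[-2,1.5,32,0,0,0,-1],[-2,1.5,32,0,0,0,-1]]]}}

```text
t: 3.2
position: [0.5649, 0.0784, 0.2081]
eef_rot: [-0.0, 0.143, 0.99, -0.0]
force: [0.1, -0.6, 0.6]
width: 0.001
```

```bash
python3 -c "from to import go;go(.563,.078,.195,73.7)"
```

```text
pos [0.5649 0.0784 0.2081] F [ 0.1 -0.6  0.6] t 3.2 w 0.0008071947974219703 q6 -1.2405899690765154
shift [ 1.7 -1.  13.1] turn [-0.  -0.  -0.1]
```

Call:
{"op": "drive_tool", "data": {"commands": [[[2,-1,2,0,0,0,-1],[2,-1,4,0,0,0,-1],[2,-1,6,0,0,0,-1],[2,-1,8,0,0,0,-1],[2,-1,10,0,0,0,-1],[2,-1,10,0,0,0,-1]]]}}

```text
t: 3.95
position: [0.5628, 0.078, 0.1982]
eef_rot: [-0.0, 0.143, 0.99, -0.0]
force: [0.2, 0.5, 0.2]
width: 0.001
```

Call:
{"op": "drive_tool", "data": {"commands": [[[0,0,1,0,0,0,-1],[0,0,2,0,0,0,-1],[0,0,3,0,0,0,-1],[0,0,3,0,0,0,-1]]]}}

```text
t: 4.45
position: [0.5628, 0.078, 0.1954]
eef_rot: [-0.0, 0.143, 0.99, -0.0]
force: [1.1, -0.1, -0.8]
width: -0.002
```

Call:
{"op": "drive_tool", "data": {"commands": [[[0,0,1,0,0,0,-1],[0,0,2,0,0,0,-1],[0,0,3,0,0,0,-1],[0,0,3,0,0,0,-1]]]}}

```text
t: 4.95
position: [0.5629, 0.078, 0.1923]
eef_rot: [-0.0, 0.143, 0.99, -0.0]
force: [-0.3, 0.1, -0.9]
width: 0.001
```

Call:
{"op": "drive_tool", "data": {"commands": [[[0,0,1,0,0,0,-1],[0,0,2,0,0,0,-1],[0,0,2,0,0,0,-1],[0,0,2,0,0,0,-1]]]}}

```text
t: 5.45
position: [0.5629, 0.078, 0.1905]
eef_rot: [0.0, 0.143, 0.99, 0.0]
force: [0.5, 0.3, -0.7]
width: 0.004
```

Call:
{"op": "drive_tool", "data": {"commands": [[[0,0,1,0,0,0,-1],[0,0,2,0,0,0,-1],[0,0,2,0,0,0,-1]]]}}

```text
t: 5.82
position: [0.5628, 0.0781, 0.1883]
eef_rot: [-0.0, 0.143, 0.99, -0.0]
force: [0.8, 0.3, 0.0]
width: -0.003
```

Call:
{"op": "drive_tool", "data": {"commands": [[[0,0,1,0,0,0,-1],[0,0,2,0,0,0,-1],[0,0,2,0,0,0,-1]]]}}

```text
t: 6.2
position: [0.5629, 0.078, 0.1864]
eef_rot: [-0.0, 0.143, 0.99, -0.0]
force: [0.6, 0.3, -0.0]
width: -0.0
```

Run:
```python
from to import go
from station import imaging,ctrl
import cv2,numpy as np
go(.563,.078,.195,73.7)
f=imaging.grab_frame("wrist");g=imaging.grab_frame("side")
a=cv2.resize(f["color"][140:300,200:400,::-1],(500,400),interpolation=2);b=cv2.resize(g["color"][170:270,225:300,::-1],(300,400),interpolation=2)
cv2.imwrite("pics/w3.png",np.hstack([a,b]))
```

```text
pos [0.5629 0.078  0.1864] F [ 0.6  0.3 -0. ] t 6.2 w -0.00043044520253540083 q6 -1.2411361047814167
shift [-0.2 -0.  -8.6] turn [-0.  -0.  -0.1]
```

View pics/w3.png

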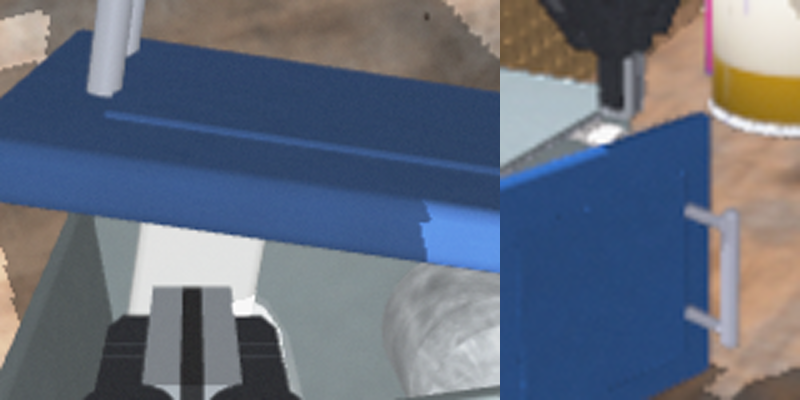

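Run:
```python
from fit import *
f=C["side"]
p=np.load("p2.npy")
for z in(.178,.186,.194,.2,.206):print(z,proj([[.563,.078,z]],f["intrinsics"],f["dist_coeffs"],f["pose"]).round(1))
for d in(0,.005,.01,.015):
  print(d,proj(W(p,[door(p,.13,-.018,.189-d),door(p,.176,.012,.2-d)]),f["intrinsics"],f["dist_coeffs"],f["pose"]).round(1).tolist())
print("fr",proj(W(p,[[-.06,-.09,.2]]),f["intrinsics"],f["dist_coeffs"],f["pose"]).round(1))
```

```text
0.178 [[255.5 208.3]]
0.186 [[255.5 205.1]]
0.194 [[255.4 202. ]]
0.2 [[255.4 199.6]]
0.206 [[255.4 197.1]]
0 [[254.9, 204.1], [277.7, 198.0]]
0.005 [[254.9, 206.1], [277.6, 200.0]]
0.01 [[255.0, 208.1], [277.6, 202.0]]
0.015 [[255.0, 210.0], [277.6, 203.9]]
fr [[257.6 192.5]]
```

The side view puts the shut fingertips at about z 0.20, near crop (612, 112), still above the arm. I've felt no contact, so I'll keep going down in small force-checked steps.

Call:
{"op": "drive_tool", "data": {"commands": [[[0,0,1,0,0,0,-1],[0,0,2,0,0,0,-1],[0,0,3,0,0,0,-1],[0,0,3,0,0,0,-1]]]}}

```text
t: 6.8
position: [0.5628, 0.078, 0.1833]
eef_rot: [-0.0, 0.143, 0.99, -0.0]
force: [0.7, 0.1, 0.2]
width: -0.004
```

Call:
{"op": "drive_tool", "data": {"commands": [[[0,0,1,0,0,0,-1],[0,0,2,0,0,0,-1],[0,0,3,0,0,0,-1],[0,0,3,0,0,0,-1]]]}}

```text
t: 7.3
position: [0.5629, 0.078, 0.1804]
eef_rot: [-0.0, 0.143, 0.99, -0.0]
force: [0.0, -0.1, 0.2]
width: 0.001
```

Call:
{"op": "drive_tool", "data": {"commands": [[[0,0,1,0,0,0,-1],[0,0,2,0,0,0,-1],[0,0,2,0,0,0,-1]]]}}

```text
t: 7.68
position: [0.5628, 0.078, 0.1783]
eef_rot: [-0.0, 0.143, 0.99, -0.0]
force: [-0.3, -0.6, -0.8]
width: -0.0
```

Call:
{"op": "drive_tool", "data": {"commands": [[[0,0,1,0,0,0,-1],[0,0,2,0,0,0,-1],[0,0,2,0,0,0,-1]]]}}

```text
t: 8.05
position: [0.5628, 0.078, 0.1764]
eef_rot: [-0.0, 0.143, 0.99, -0.0]
force: [0.2, -0.9, -0.9]
width: 0.003
```

Run:
```python
from station import imaging,ctrl
import cv2,numpy as np
f=imaging.grab_frame("wrist");g=imaging.grab_frame("side")
cv2.imwrite("w4raw.png",f["color"][...,::-1]);cv2.imwrite("s4raw.png",g["color"][...,::-1])
a=cv2.resize(f["color"][140:300,220:360,::-1],(437,500),interpolation=2);b=cv2.resize(g["color"][165:225,225:268,::-1],(360,500),interpolation=2)
cv2.imwrite("pics/w4.png",np.hstack([a,b]))
```

```text
(no output)
```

View pics/w4.png

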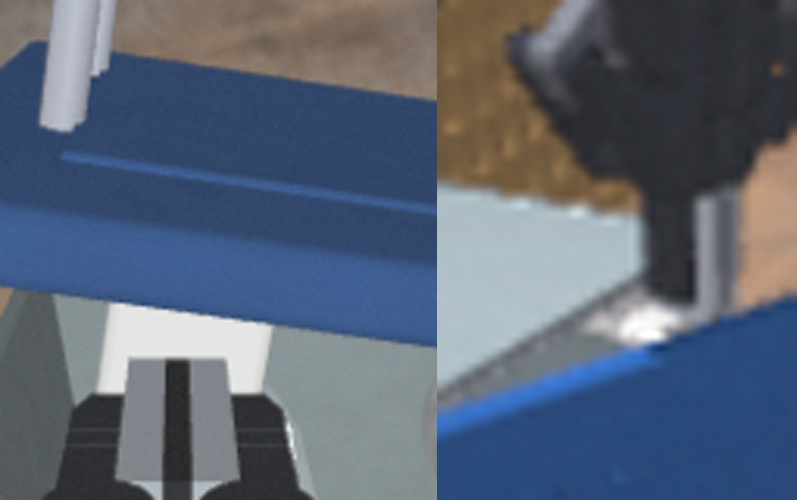

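The side view shows the fingertip bottom at about z 0.193, just above the white arm. So the shut tips sit about 17 mm behind the point the spec gives. I'll continue in small steps.

Call:
{"op": "drive_tool", "data": {"commands": [[[0,0,1,0,0,0,-1],[0,0,2,0,0,0,-1],[0,0,3,0,0,0,-1],[0,0,3,0,0,0,-1]]]}}

```text
t: 8.65
position: [0.5628, 0.0781, 0.1733]
eef_rot: [-0.0, 0.143, 0.99, -0.0]
force: [0.8, -0.7, -0.5]
width: 0.0
```

Call:
{"op": "drive_tool", "data": {"commands": [[[0,0,1,0,0,0,-1],[0,0,2,0,0,0,-1],[0,0,2,0,0,0,-1]]]}}

```text
t: 9.02
position: [0.563, 0.078, 0.1716]
eef_rot: [0.0, 0.143, 0.99, 0.0]
force: [-0.7, 0.3, 0.7]
width: -0.001
```

Call:
{"op": "drive_tool", "data": {"commands": [[[0,0,1,0,0,0,-1],[0,0,2,0,0,0,-1],[0,0,2,0,0,0,-1]]]}}

```text
t: 9.4
position: [0.5631, 0.078, 0.17]
eef_rot: [0.0, 0.143, 0.99, -0.0]
force: [-0.7, -0.2, 3.9]
width: 0.002
```

Contact, at 3.9 N. I'll press on towards about 10 N.

Call:
{"op": "drive_tool", "data": {"commands": [[[0,0,1,0,0,0,-1],[0,0,2,0,0,0,-1],[0,0,3,0,0,0,-1],[0,0,3,0,0,0,-1]]]}}

```text
t: 9.9
position: [0.5635, 0.0778, 0.1676]
eef_rot: [0.001, 0.143, 0.99, -0.0]
force: [-1.2, -1.4, 7.4]
width: -0.0
```

Call:
{"op": "drive_tool", "data": {"commands": [[[0,0,1,0,0,0,-1],[0,0,2,0,0,0,-1],[0,0,2.7,0,0,0,-1],[0,0,2.7,0,0,0,-1]]]}}

```text
t: 10.4
position: [0.564, 0.0777, 0.1658]
eef_rot: [0.002, 0.143, 0.99, -0.0]
force: [-2.0, -2.7, 9.6]
width: 0.003
```

Run:
```python
import numpy as np
from to import go
p=np.load("p2.npy");H=np.array([.6018,.2051]);
from station import ctrl
s=ctrl.read_state();X=np.array(s["position"][:2])
go(*X,.165,73.7)
# finger placed on arc: door angle t, u along, n from inner face
for t in np.arange(.2917,1.6,.1):
    th=p[2]-t; u=np.array([np.sin(th),-np.cos(th)]); nn=np.array([-np.cos(th),-np.sin(th)])
    if t<.3: U=(X-H)@u; print("U,n",U,(X-H)@nn)
    q=H+U*u-.012*nn; print(round(t,2),q.round(4),"head",round(np.degrees(th)+90,1))
```

```text
pos [0.564  0.0777 0.1658] F [-2.  -2.7  9.6] t 10.4 w 0.002808322103389308 q6 -1.2412417556295983
shift [ 0.  -0.   0.8] turn [ 0.   0.2 -0.1]
U,n 0.1315474274701137 -0.018877066442761523
0.29 [0.5578 0.0806] head 65.3
0.39 [0.5455 0.0856] head 59.6
0.49 [0.5339 0.0918] head 53.8
0.59 [0.5229 0.0991] head 48.1
0.69 [0.5127 0.1076] head 42.4
0.79 [0.5034 0.1169] head 36.7
0.89 [0.4951 0.1272] head 30.9
0.99 [0.4879 0.1382] head 25.2
1.09 [0.4818 0.1499] head 19.5
1.19 [0.4769 0.1622] head 13.7
1.29 [0.4732 0.1749] head 8.0
1.39 [0.4708 0.1879] head 2.3
1.49 [0.4698 0.201 ] head -3.4
1.59 [0.47   0.2142] head -9.2
```

The force is 9.6 N, so the hook is about 5.9 mm down and clear of the lip. Next I'll work out the arc, keeping the press while pushing the door outward.

```bash
cat > arc.py <<'E'
import numpy as np
from to import go
from station import ctrl
def arc(ts,n,U=.1315,hd=None,base=None):
    p=np.load("p2.npy");H=np.array([.6018,.2051]);s=ctrl.read_state();q=s["eef_rot"]
    X=np.array(s["position"][:2]) if base is None else base
    h0=2*np.arctan2(q[2],q[1])-np.pi/2
    print(s["t"],"h0",np.degrees(h0),np.round(s["position"],4),np.round(s["force"],1))
    Y=np.array([np.cos(h0),np.sin(h0)]);Xa=np.array([-Y[1],Y[0]])
    th=p[2]-ts[0]
    for i,t in enumerate(ts):
        th=p[2]-t;u=np.array([np.sin(th),-np.cos(th)]);nn=np.array([-np.cos(th),-np.sin(th)])
        d=H+U*u+n*nn-X;h=th+np.pi/2
        print(round(t,3),np.round([1000*d@Xa,1000*d@Y],1),"turn",round(-np.degrees(h-h0),1))
if __name__=="__main__":
    arc([.292,.31,.33,.36,.39,.42,.45,.48,.51,.54],-.011)
E
python3 arc.py
```

```text
10.4 h0 73.60185898917234 [0.564  0.0777 0.1658] [-2.  -2.7  9.6]
0.292 [7.8 1.2] turn 8.3
0.31 [10.2  1.4] turn 9.3
0.33 [12.8  1.6] turn 10.5
0.36 [16.8  2. ] turn 12.2
0.39 [20.7  2.6] turn 13.9
0.42 [24.6  3.3] turn 15.6
0.45 [28.4  4.1] turn 17.4
0.48 [32.3  5. ] turn 19.1
0.51 [36.1  6.1] turn 20.8
0.54 [39.9  7.2] turn 22.5
```

Call:
{"op": "drive_tool", "data": {"commands": [[[2,0,0.6,0,0,2,-1],[4,0.5,0.6,0,0,4,-1],[6,1,0.6,0,0,6,-1],[8,1.2,0.6,0,0,8,-1],[10,1.4,0.6,0,0,9,-1],[12.5,1.6,0.6,0,0,10.5,-1],[12.5,1.6,0.6,0,0,10.5,-1]]]}}

```text
t: 11.28
position: [0.5528, 0.0825, 0.1655]
eef_rot: [0.002, 0.233, 0.973, -0.0]
force: [-1.2, -3.0, 9.2]
width: 0.001
```

```bash
python3 -c "
from arc import *
arc([.33,.36,.39,.42,.45,.48,.51,.54,.57,.6],-.011)"
```

```text
11.275 h0 63.08923501281898 [0.5528 0.0825 0.1655] [-1.2 -3.   9.2]
0.33 [0.7 0. ] turn -0.0
0.36 [ 4.7 -0.3] turn 1.7
0.39 [ 8.6 -0.4] turn 3.4
0.42 [12.6 -0.5] turn 5.1
0.45 [16.5 -0.4] turn 6.9
0.48 [20.5 -0.2] turn 8.6
0.51 [24.4  0.1] turn 10.3
0.54 [28.4  0.6] turn 12.0
0.57 [32.3  1.1] turn 13.7
0.6 [36.2  1.8] turn 15.4
```

Call:
{"op": "drive_tool", "data": {"commands": [[[2.5,0,0.5,0,0,1,-1],[5,-0.3,0.5,0,0,2,-1],[7,-0.4,0.5,0,0,3,-1],[9,-0.4,0.5,0,0,3.5,-1],[9,-0.4,0.5,0,0,3.5,-1]]]}}

```text
t: 11.9
position: [0.5447, 0.0861, 0.1652]
eef_rot: [0.002, 0.262, 0.965, -0.0]
force: [-1.1, -3.8, 10.4]
width: 0.001
```

Run:
```python
from station import imaging
import cv2,numpy as np
from arc import *
arc([.39,.42,.45,.48,.51,.54,.57,.6],-.011)
f=imaging.grab_frame("wrist");g=imaging.grab_frame("side")
a=cv2.resize(f["color"][120:300,180:400,::-1],(440,360),interpolation=2);b=cv2.resize(g["color"][165:285,165:285,::-1],(360,360),interpolation=2)
cv2.imwrite("pics/w5.png",np.hstack([a,b]))
```

```text
11.9 h0 59.58765758298593 [0.5447 0.0861 0.1652] [-1.1 -3.8 10.4]
0.39 [-0.2  0. ] turn -0.1
0.42 [ 3.7 -0.3] turn 1.6
0.45 [ 7.7 -0.4] turn 3.3
0.48 [11.6 -0.4] turn 5.1
0.51 [15.6 -0.4] turn 6.8
0.54 [19.5 -0.2] turn 8.5
0.57 [23.5  0.1] turn 10.2
0.6 [27.4  0.6] turn 11.9
```

View pics/w5.png

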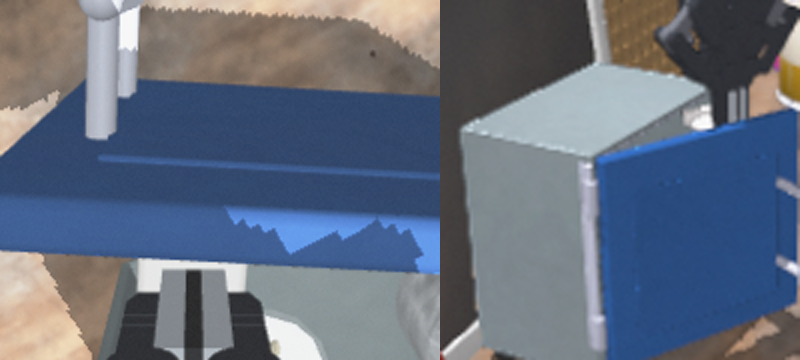

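The side view shows the door's free edge moved out past column 285 (it was at 277), so the door is coming off with the hook held down. I'll continue.

Call:
{"op": "drive_tool", "data": {"commands": [[[4,-0.3,0.3,0,0,1.6,-1],[8,-0.4,0.3,0,0,3.3,-1],[12,-0.4,0.3,0,0,5,-1],[16,-0.4,0.3,0,0,7,-1],[20,-0.2,0.3,0,0,8.5,-1],[24,0.1,0.3,0,0,10.2,-1],[28,0.6,0.3,0,0,12,-1]]]}}

```text
t: 12.88
position: [0.521, 0.101, 0.165]
eef_rot: [0.002, 0.362, 0.932, 0.0]
force: [-0.7, -2.7, 9.5]
width: 0.003
```

Run:
```python
from station import imaging
import cv2,numpy as np
from arc import *
arc([.60,.63,.66,.69,.72,.75,.78,.81],-.011)
f=imaging.grab_frame("wrist");g=imaging.grab_frame("side")
a=cv2.resize(f["color"][120:300,180:400,::-1],(440,360),interpolation=2);b=cv2.resize(g["color"][165:285,185:305,::-1],(360,360),interpolation=2)
cv2.imwrite("pics/w6.png",np.hstack([a,b]))
```

```text
12.875 h0 47.52781491465858 [0.521 0.101 0.165] [-0.7 -2.7  9.5]
0.6 [-0.6 -0.2] turn -0.1
0.63 [ 3.4 -0.5] turn 1.6
0.66 [ 7.3 -0.6] turn 3.3
0.69 [11.3 -0.7] turn 5.0
0.72 [15.2 -0.6] turn 6.8
0.75 [19.2 -0.4] turn 8.5
0.78 [23.1 -0.1] turn 10.2
0.81 [27.1  0.3] turn 11.9
```

View pics/w6.png

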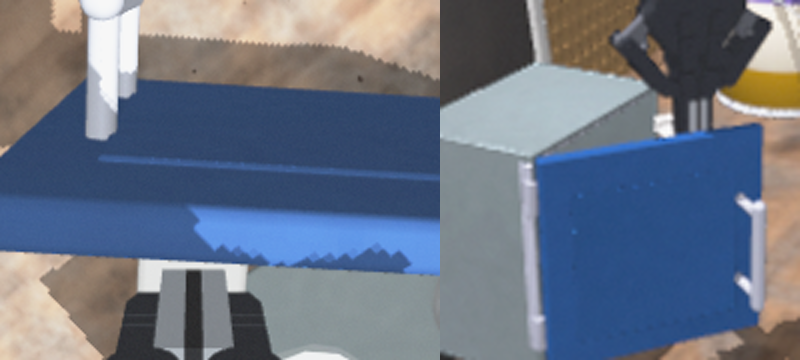

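The same grip on the door continues and it is now at about 0.60 rad, past the 0.48 where the barb is free. I'll ease the press and swing on.

Call:
{"op": "drive_tool", "data": {"commands": [[[4,-0.5,-1,0,0,1.7,-1],[8,-0.6,-2,0,0,3.5,-1],[12,-0.7,-3,0,0,5.3,-1],[16,-0.6,-4,0,0,7,-1],[20,-0.4,-4,0,0,8.8,-1],[24,0,-4,0,0,10.5,-1],[28,0.4,-4,0,0,12.2,-1]]]}}

```text
t: 13.85
position: [0.5007, 0.1211, 0.1681]
eef_rot: [0.002, 0.459, 0.888, 0.002]
force: [2.1, -0.2, 6.1]
width: -0.004
```

Run:
```python
from arc import *
arc([.82,.86,.9,.94,.98,1.02,1.06,1.1,1.14,1.18],-.011)
f=np.load("side1.npz");import cv2
def ray(u,v,z,f):
    d=f["pose"][:3,:3]@np.r_[cv2.undistortPoints(np.float64([[[u,v]]]),f["intrinsics"],f["dist_coeffs"])[0,0],1];o=f["pose"][:3,3];return o+d*(z-o[2])/d[2]
print("tape",ray(235,350,.025,f),ray(168,294,.025,np.load("scene1.npz")))
```

```text
13.85 h0 35.32920851832923 [0.5007 0.1211 0.1681] [ 2.1 -0.2  6.1]
0.82 [-0.3 -0.5] turn 0.3
0.86 [ 5.  -0.8] turn 2.6
0.9 [10.3 -0.9] turn 4.9
0.94 [15.6 -0.8] turn 7.2
0.98 [20.8 -0.5] turn 9.5
1.02 [26.1  0.1] turn 11.7
1.06 [31.3  0.8] turn 14.0
1.1 [36.5  1.8] turn 16.3
1.14 [41.7  2.9] turn 18.6
1.18 [46.8  4.3] turn 20.9
tape [0.48266929 0.38357531 0.025     ] [0.48125282 0.38284589 0.025     ]
```

Call:
{"op": "drive_tool", "data": {"commands": [[[5,-0.8,0,0,0,2.5,-1],[10,-0.9,0,0,0,5,-1],[15.5,-0.8,0,0,0,7,-1],[21,-0.5,0,0,0,9.5,-1],[26,0.1,0,0,0,11.7,-1],[31,0.8,0,0,0,14,-1],[36.5,1.8,0,0,0,16.3,-1],[41.5,2.9,0,0,0,18.6,-1],[47,4.3,0,0,0,21,-1]]]}}

```text
t: 14.98
position: [0.4778, 0.1622, 0.1684]
eef_rot: [0.002, 0.614, 0.79, 0.003]
force: [4.6, 0.3, 6.1]
width: -0.0
```

Run:
```python
from arc import *
arc(np.arange(1.18,1.51,.035),-.011)
```

```text
14.975 h0 14.30690693864356 [0.4778 0.1622 0.1684] [4.6 0.3 6.1]
1.18 [-0.3 -0.7] turn -0.1
1.215 [ 4.3 -1. ] turn 1.9
1.25 [ 8.9 -1.2] turn 3.9
1.285 [13.6 -1.2] turn 5.9
1.32 [18.2 -1. ] turn 7.9
1.355 [22.8 -0.7] turn 9.9
1.39 [27.4 -0.2] turn 11.9
1.425 [31.9  0.5] turn 13.9
1.46 [36.5  1.3] turn 15.9
1.495 [41.   2.3] turn 17.9
```

Call:
{"op": "drive_tool", "data": {"commands": [[[4.5,-0.5,-0.5,0,0,2,-1],[9,0,-0.5,0,0,4,-1],[13.5,0,-0.5,0,0,6,-1],[18,0.2,-0.5,0,0,8,-1],[23,0.5,-0.5,0,0,10,-1],[27.5,1,-0.5,0,0,12,-1],[32,2,-0.5,0,0,14,-1],[35,3,-0.5,0,0,15.5,-1],[37,3.3,-0.5,0,0,16,-1],[37,3.3,-0.5,0,0,16,-1]]]}}

```text
t: 16.23
position: [0.4708, 0.1987, 0.1683]
eef_rot: [0.001, 0.717, 0.697, 0.002]
force: [2.4, -0.7, 5.9]
width: 0.003
```

Now I'll lift straight off and clear.

Call:
{"op": "drive_tool", "data": {"commands": [[[0,0,-3,0,0,0,-1],[0,0,-6,0,0,0,-1],[-1,0,-12,0,0,0,-1],[-2,0,-30,0,0,0,-1],[-3,0,-55,0,0,0,-1],[-3,0,-85,0,0,0,-1],[-3,0,-120,0,0,0,-1],[-3,0,-150,0,0,0,-1],[-3,0,-150,0,0,0,-1]]]}}

```text
t: 17.35
position: [0.4703, 0.1955, 0.3211]
eef_rot: [0.001, 0.717, 0.697, 0.003]
force: [0.7, -0.5, -0.1]
width: 0.0
```

Run:
```python
from station import imaging,ctrl
import cv2,numpy as np
from to import go
go(.47,.2,.3,0)
g=imaging.grab_frame("scene");w=imaging.grab_frame("side")
a=cv2.resize(g["color"][140:300,150:310,::-1],(400,400),interpolation=2);b=cv2.resize(w["color"][140:300,165:325,::-1],(400,400),interpolation=2)
cv2.imwrite("pics/e1.png",np.hstack([a,b]))
# moved-object check away from the door
for n,c,(r0,r1,c0,c1) in(("side",w,(180,255,304,365)),("side",w,(330,380,200,265)),("scene",g,(280,315,140,192))):
    d=np.abs(np.load(n+"1.npz")["color"].astype(int)-c["color"])[r0:r1,c0:c1].max(2);print(n,(d>40).mean().round(4))
```

```text
pos [0.4703 0.1955 0.3211] F [ 0.7 -0.5 -0.1] t 17.35 w 0.000419228483275884 q6 0.316533699434573
shift [ 4.4 -0.6 21.1] turn [ 0.4 -0.1 -1.6]
side 0.0
side 0.0
scene 0.0
```

View pics/e1.png

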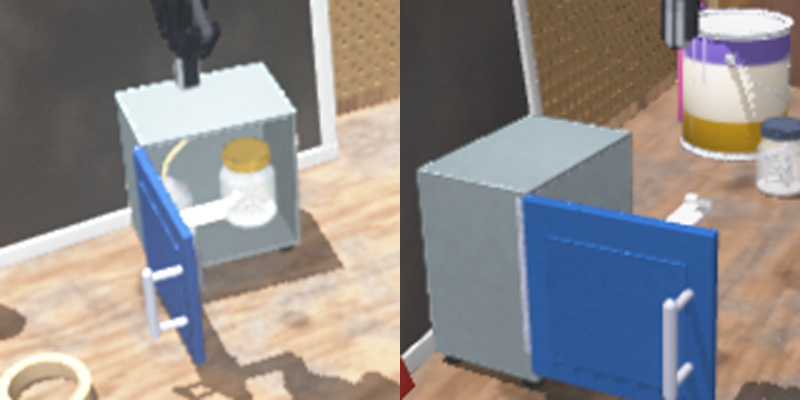

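The door stands wide open with the hook free, and the tool is clear. I'll check the angle and then hand in.

Run:
```python
from fit import *
p=np.load("p2.npy")[:6]
def r(x):
    q=p.copy();q[3]=x[0];o=[]
    for n,px in(("scene",(226.8,234.5)),("side",(291.5,232.5))):
        f=C[n];o.append(proj(W(q,door(q,.176,.012,.2-p[4])),f["intrinsics"],f["dist_coeffs"],f["pose"])[0]-px)
    return np.ravel(o)
s=least_squares(r,[1.4]);print(np.degrees(s.x),s.fun.round(1))
if s.x[0]>np.radians(74):
    from station import ticket;print(ticket.job_done())
```

```text
[84.58703705] [-0.2 -0.4  0.9  0.7]
the job is handed in; nothing more can be done
None
```

The cupboard door is off its latch and open to about 85°, and I handed the job in at about 17.5 s. With the fingers shut, I pressed the hook down about 6 mm through the gap. Keeping it pressed, I swung the door past the latch to about 0.6 rad, eased the press, pushed the door on, then lifted straight off.

**Last checks:**
- **Door angle:** 84.6° from the scene and side views, within about 1 pixel in both, with the gripper about 15 cm above and touching nothing.
- **Force:** the readings between moves peaked at about 11 N in total, 10.4 N of that downward. I did not read the force during the moves themselves.
- **Other objects:** the picture areas around the masking tape, jar and pliers showed no change from the start.

**Disagreement:** the fingertips met the hook about 23 mm lower, by TCP height, than the given fingertip offset predicted. The side view agreed that the shut tips were farther back than stated, so I went by touch and force.

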